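# Wind a stalled pop-up projector lift shut with its hand crank

## Task

The power is out and the pop-up projector lift in the sideboard has stopped with its lid standing proud. Take the crank from its rest, fit it fully home on the square hand-drive shaft without forcing it down, and wind it clockwise until the lid lies flush with its wooden surround, and do not force it on against the end stop there. Then let go, leaving the crank seated on the shaft, and do not disturb the vase, the bird, the hub or the shaft's cap.

Things in the scene. Friction and masses are not known exactly. Their poses are not given: they have to be found in the camera images.
- shaft_seat (a point): Foot of the lift's hand-drive shaft: point on the shaft's axis, on the flat top of a round steel escutcheon (54 mm across), 20 mm above the sideboard; z up along the shaft. It belongs to the fixed oak surround, a board 14 mm high, 220 mm along x, from 52 mm on the +y side of the shaft to 353 mm on its -y side. Its x and y are the surround's and do not turn with the shaft.
- shaft_tip (a point): Tip of that shaft, on its axis, 26 mm above shaft_seat: a plain dark, greased steel stub 16 mm square, the edges of its flat end bevelled by 0.75 mm. Axes as shaft_seat: the angle at which the square stands is NOT measured (it may be any), so find it by eye or by feel. The shaft turns with a steady drag of about 0.4 N m and does not turn back by itself.
- lid (a joint): Height (m) of the lid's top above the surround's top: 0.015 to 0.025 at the start, 0 when flush. Turning the shaft clockwise seen from above lowers the lid 10 mm a turn (1.5 to 2.5 turns in all). At 0 the drive meets a firm end stop: the crank will turn no further and the force at its grip climbs well above the 3 to 6 N of steady winding. Pushing on the lid does not move it.
- lid_top (a point): Centre of the top of the lid, an oak panel 190 mm (x) by 220 mm (y), 12 mm thick, that rises and sinks within the surround beside the shaft (its centre 225 mm on the shaft's -y side); z up.
- crank_head (a point): Where the crank is pinched: on the axis of its upright square steel hub (28 by 28 mm, 62 mm high, flats across x and y), 50 mm above the hub's underside, 12 mm below its top. x along the crank's arm, z up. Crank mass about 0.4 kg. The flat arm, 14 mm wide, leaves the hub along +x, 30 to 37 mm above the underside.
- crank_socket (a point): Centre of the underside of the crank's hub, axes as crank_head: mouth of a square socket 17.5 mm wide (sides along x and y) and 28 mm deep. It lies on shaft_seat when the crank is fully home. At the start the hub stands in the pocket of its rest.
- crank_grip (a point): Point on the axis of the crank's upright round wooden grip, 75 mm from the hub's axis along +x, axes as crank_head. The grip is a sleeve of diameter 22 mm from 40 to 104 mm above the hub's underside, this point at 86 mm; it spins freely on its pin, so it can be held and led round without turning the hand.
- rest: The crank's rest: fixed oak block 64 by 64 mm, 20 mm high, with a square pocket 30 mm wide and 14 mm deep, in which the crank's hub stands upright at the start. Origin under its centre, on the sideboard; x the way the crank's arm points at the start.
- vase: Stainless steel vase, 200 mm high, up to 82 mm across, origin under its centre. Bystander.
- bird: White porcelain bird, about 76 mm high and 110 mm long, origin under its centre. Bystander.
- hub: Grey plastic network hub, 105 by 105 by 26 mm, origin under its centre. Bystander.
- cap: Steel cover cap of the shaft, diameter 38 mm, 31 mm high, lying beside the lift, origin under its centre. Bystander, stays off.
Things that resemble listed ones, but are neither listed nor needed, are in the scene too. What is shaped like the part that bears crank_head but red is not meant.

How it is judged:
On the way, in this order (a step that is already met when the one before it is completed fails the run):
1. the crank is fully home on the square shaft (z of crank_socket in the frame of shaft_seat between -0.003 and 0.004 m and horizontal distance between crank_socket and shaft_seat below 0.003 m and angle between crank_socket's own z axis and vertical below 0.12 rad), for 0.2 s.
2. with the crank still home on the shaft, the lid has been wound down flush (value of joint lid below 0.0015 m and z of crank_socket in the frame of shaft_seat below 0.006 m and horizontal distance between crank_socket and shaft_seat below 0.004 m), for 0.2 s.
At the end, for the whole second after the job is handed in: The lid is flush with the surround (within 1.5 mm), and the crank stands at rest fully home on the shaft (socket mouth within 4 mm of the escutcheon in height and 3 mm of the axis, tilted less than 7 degrees) (value of joint lid below 0.0015 m and z of crank_socket in the frame of shaft_seat below 0.004 m and horizontal distance between crank_socket and shaft_seat below 0.003 m and angle between crank_socket's own z axis and vertical below 0.12 rad and linear speed of crank below 0.02 m/s); the robot touches nothing.
It fails at once if the crank is forced down on the shaft: more than 90 N of contact between them (the sum over all faces that touch) while the crank is not yet home (z of crank_socket in the frame of shaft_seat above 0.006 m and contact force between crank and drive above 90 N).
It fails at once if the crank is forced against the end stop: more than 400 N of contact between crank and shaft, summed over the faces of the square (some 20 N at the grip), with the lid down (value of joint lid below 0.001 m and contact force between crank and drive above 400 N).
It fails at once if the vase, the bird, the hub or the cap is moved more than 15 mm (distance of any of vase, bird, hub, cap from where it was at the start of the episode above 0.015 m).
It also fails if it takes over 72 s, if anything falls off the work surface, if the arm or the gripper's body presses on something with over 40 N, if the wrist force passes 120 N, or if a joint passes its speed limit or range.

## Robot

A 6-joint arm with a two-finger parallel gripper is mounted at the origin on the work surface. World frame = base frame: x ahead of the robot, y to its left, z up, the work surface at z = 0. Lengths are in m, angles in rad, forces in N, time in s.
With the tool pointing down it reaches from about 0.25 to 0.725 m from the base axis. Payload 4 kg.
Tool frame: the origin (TCP) lies at the centre of the arm's flange, where the gripper is bolted on; the fingertips stand 173 mm ahead of it and the grasp point (between the pads) lies 155 mm ahead of it; x points along the fingers, y is the direction in which the jaws open and shut, and the axes are right-handed (so a half turn about x gives the same grasp; the last joint's range is limited). The gripper opens to 85 mm and grips with 20 to 120 N. Pads are 22 mm wide; open, the fingers measure 114 mm over their backs; the gripper's body (76 mm by 85 mm) begins 54 mm behind the grasp point. The pads swing forward as they close: fully open they stand 13 mm farther back than shut.
Start: joints at [-1.254, 0.241, 0.005, 1.335, 0, 1.571], TCP at [0.156, -0.475, 0.405] pointing down, gripper open.
Joint ranges: [-2.72, 2.72], [-1.05, 1.87], [-1.09, 1.28], [-1.99, 2.15], [-1.42, 1.44], [-3.14, 3.14]. Speed limits (rad/s): [2.79, 2.79, 3.14, 3.14, 3.14, 3.14].

## Interface

Orientations are given as a rotation vector (axis times angle).
In Python, from workcell import env gives the robot as it stands. Calls block until the motion is done:
- env.goto(position, orientation): joint-space move of the TCP to a pose.
- env.servo_line(position, attitude=None, speed=0.15): straight line of the TCP; attitude=None keeps the orientation; speed is the mean speed in m/s.
- env.goto_joints(angles): joint-space move.
- env.grip(opening): finger opening in m; the grip force is fixed at half the most; returns when the fingers have stopped.
- env.dwell(seconds).
- env.ik(position, orientation): joint angles nearest the present ones, or None.
- env.get_image(name): name is "side" or "top" or "wrist"; returns a dict with "pixels" (400x640x3 uint8, red, green, blue), "K" (3x3 intrinsics, pixels), "R" (3x3) and "t" (3): a world point X has camera coordinates R X + t; the wrist camera has in their place "T_tool_cam" (4x4, takes a point from camera to tool coordinates, whose origin is the TCP and whose axes are the tool frame's). Camera axes: x right, y down, z forward; pixel columns grow to the right and rows downward; lengths in m; the calibration is good to about 2 mm. The wrist camera is an equidistant fisheye: a pixel r from the principal point sees the ray r / f radians off the axis. A picture is of the moment at which its call begins: read the wrist's pose just before it. There is no depth.
A pose or a line that the arm cannot do raises env.Unreachable and nothing moves.
- env.job_done(): hands the job in, once; it reports no verdict.
Readings, each from a call of its own:
- env.get_t(): time.
- env.get_q(): joint angles.
- env.get_qvel(): joint speeds.
- env.get_effort(): joint torques, N m.
- env.get_position(): TCP position.
- env.get_tcp_rot(): TCP orientation.
- env.get_contact_force(): force on the tool from outside, world axes, zero at the start.
- env.get_wrist_torque(): the same for the moment, N m.
- env.get_finger_gap(): finger opening in m.
Only numpy, scipy, OpenCV 4.12 (cv2) and the standard library are available. Lean on these libraries where they do the work, as an engineer would, in place of code of your own. Each camera call takes 0.05 s, during which the arm holds its last target. There are 200 camera calls.

## Working session

There is one attempt and no reset: what is moved stays moved. The work goes in short steps, each a Python script; the robot and the scene stay as the last script left them, time stands still between calls to the robot, and variables do not carry over. Pictures are saved under pics/ and viewed, about 8 in all and at most 12, crops included, and the job is handed in when it is done.

```bash
ls; mkdir -p pics
cat > h.py <<'E'
import numpy as np, cv2
from workcell import env
from scipy.spatial.transform import Rotation as Ro
def snap(n,f):
    im=env.get_image(n); cv2.imwrite('pics/'+f+'.png',im['pixels'][:,:,::-1]); 
    np.savez('pics/'+f+'.npz',**{k:v for k,v in im.items()}); return im
def ray(im,u,v,z):
    d=im['R'].T@np.linalg.inv(im['K'])@np.array([u,v,1.]); c=-im['R'].T@im['t']
    return c+d*(z-c[2])/d[2]
def proj(im,X):
    p=im['K']@(im['R']@np.asarray(X)+im['t']); return p[:2]/p[2]
E
python3 - <<'E'
from h import *
a=snap('top','top0'); b=snap('side','side0')
for i in(a,b): print(-i['R'].T@i['t'],i['R'][2],i['K'][0,0])
print(env.get_t(),env.get_tcp_rot(),env.get_finger_gap())
E
```

```text
pics
[0.28730474 0.06806502 1.35046869] [ 0.17084043  0.01019086 -0.98524601] 472.24246623849933
[0.11855769 0.90670889 0.67579564] [ 0.37627219 -0.74893932 -0.54544397] 443.61985596185485
0.1 [ 2.05079474  0.32956509 -2.05139547] 0.08508411052049603
```

View pics/top0.png

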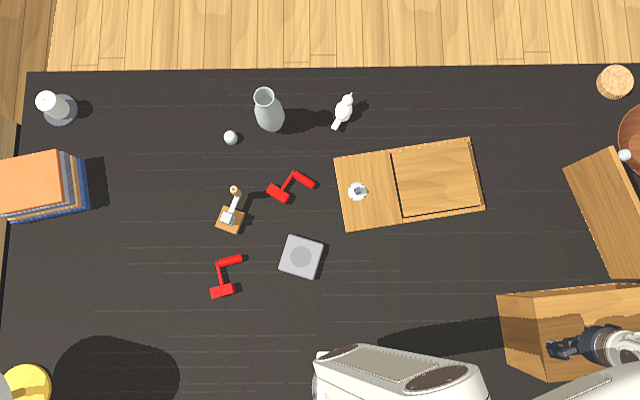

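View pics/side0.png

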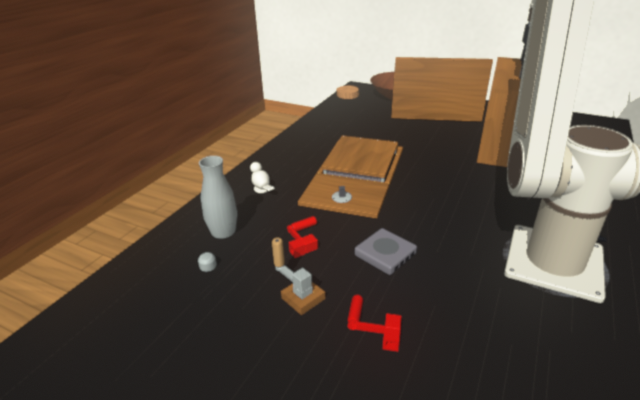

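The wanted crank is steel and stands in the oak rest: hub at top (229,216), grip at (235,190). Possible confusions are the red cranks at top (290,187) and (225,278). The shaft is at top (357,191) and the cap at (230,137). Next is one close crop to check this choice.

Run:
```python
from h import *
t=cv2.imread('pics/top0.png'); s=cv2.imread('pics/side0.png')
A=cv2.resize(t[175:240,205:270],(390,390),interpolation=cv2.INTER_CUBIC)
B=cv2.resize(t[165:215,330:380],(390,390),interpolation=cv2.INTER_CUBIC)
cv2.imwrite('pics/crop1.png',np.hstack([A,B]))
im=dict(np.load('pics/top0.npz'))
for n,u,v,z in [('hub',229,214,.068),('grip',235,189,.110),('shaft',357,189,.046),('esc',357,191,.02),('vase',269,123,0),('bird',342,112,0.03),('nethub',302,258,.026),('cap',230,137,.03),('c1',334,158,.014),('c2',470,137,.014),('c3',484,209,.014),('c4',346,231,.014)]:
    print(n,ray(im,u,v,z).round(3))
```

```text
hub [0.468 0.331 0.068]
grip [0.53  0.307 0.11 ]
shaft [ 0.538 -0.024  0.046]
esc [ 0.537 -0.026  0.02 ]
vase [0.751 0.231 0.   ]
bird [0.771 0.013 0.03 ]
nethub [0.348 0.132 0.026]
cap [0.699 0.341 0.03 ]
c1 [0.637 0.039 0.014]
c2 [ 0.695 -0.36   0.014]
c3 [ 0.481 -0.386  0.014]
c4 [0.423 0.008 0.014]
```

View pics/crop1.png

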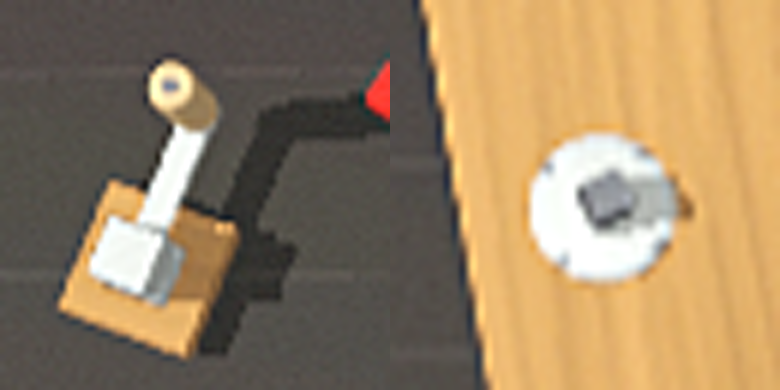

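The crop confirms the steel crank in the oak rest, with hub top centre near top px (227,217) and grip top near (233,189). The shaft's square is near (358,190), visibly turned. Next I hover the wrist camera over both and rectify each view onto its plane.

```bash
cat >> h.py <<'E'
def tool(yaw,flip=1):
    "tool x down, tool y perpendicular to direction yaw (i.e. along yaw+90deg)*flip"
    x=np.array([0,0,-1.]); y=flip*np.array([-np.sin(yaw),np.cos(yaw),0]); return Ro.from_matrix(np.c_[x,y,np.cross(x,y)]).as_rotvec()
def wsnap(f):
    p=np.array(env.get_position()); R=Ro.from_rotvec(env.get_tcp_rot()).as_matrix()
    im=snap('wrist',f); im['p']=p; im['Rt']=R; np.savez('pics/'+f+'.npz',**im); return im
def wproj(im,X):
    T=im['T_tool_cam']; Xt=(np.asarray(X)-im['p'])@im['Rt']; c=(Xt-T[:3,3])@T[:3,:3]
    th=np.arctan2(np.hypot(c[...,0],c[...,1]),c[...,2]); ph=np.arctan2(c[...,1],c[...,0]); K=im['K']
    return np.stack([K[0,0]*th*np.cos(ph)+K[0,2],K[1,1]*th*np.sin(ph)+K[1,2]],-1)
def rect(im,cx,cy,z,half,n):
    "ortho map of plane z; image right=-y, up=+x"
    g=(np.arange(n)+.5)/n*2*half-half
    Y,X=np.meshgrid(cy-g,cx-g); P=np.stack([X,Y,np.full_like(X,z)],-1); m=wproj(im,P).astype(np.float32)
    return cv2.remap(im['pixels'][:,:,::-1].copy(),m,None,cv2.INTER_CUBIC)
E
python3 - <<'E'
from h import *
im=dict(np.load('pics/top0.npz'))
h=ray(im,226.8,217.2,.068); g=ray(im,233.3,189.2,.110); s=ray(im,357.8,190.3,.046)
yaw=np.arctan2(*(g-h)[[1,0]]); print(h,g,s,np.degrees(yaw),np.hypot(*(g-h)[:2]))
for f in(1,-1):
  for c in (h,s):
    for dy in (-90,-45,0,45,90): 
      q=env.ik([c[0],c[1],.3],tool(yaw+np.radians(dy),f)); print(f,dy,None if q is None else np.round(q,2))
E
```

```text
[0.45918967 0.3364303  0.068     ] [0.52902648 0.31195453 0.11      ] [ 0.53399589 -0.02600576  0.046     ] -19.31408017688225 0.07400163851719904
1 -90 [0.63 0.44 0.01 1.14 0.   2.54]
1 -45 [0.63 0.44 0.01 1.14 0.   1.75]
1 0 [0.63 0.44 0.01 1.14 0.   0.97]
1 45 [0.63 0.44 0.01 1.14 0.   0.18]
1 90 [ 0.63  0.44  0.01  1.14  0.   -0.6 ]
1 -90 [-0.05  0.38 -0.09  1.11  0.    1.86]
1 -45 [-0.05  0.38 -0.09  1.11  0.    1.07]
1 0 [-0.05  0.38 -0.09  1.11  0.    0.29]
1 45 [-0.05  0.38 -0.09  1.11  0.   -0.5 ]
1 90 [-0.05  0.38 -0.09  1.11 -0.   -1.28]
-1 -90 [ 0.63  0.44  0.01  1.14  0.   -0.6 ]
-1 -45 [ 0.63  0.44  0.01  1.14  0.   -1.39]
-1 0 [ 0.63  0.44  0.01  1.14 -0.   -2.17]
-1 45 [ 0.63  0.44  0.01  1.14 -0.   -2.96]
-1 90 [0.63 0.44 0.01 1.14 0.   2.54]
-1 -90 [-0.05  0.38 -0.09  1.11  0.   -1.28]
-1 -45 [-0.05  0.38 -0.09  1.11  0.   -2.07]
-1 0 [-0.05  0.38 -0.09  1.11 -0.   -2.85]
-1 45 [-0.05  0.38 -0.09  1.11 -0.    2.64]
-1 90 [-0.05  0.38 -0.09  1.11  0.    1.86]
```

Run:
```python
from h import *
yaw=np.radians(-19.3); s=[.534,-.026]; h=[.459,.3365]
env.goto([*s,.34],tool(yaw)); a=wsnap('ws'); print(a['T_tool_cam'].round(3),a['K'][0,0])
A=rect(a,*s,.046,.04,380); 
env.goto([*h,.36],tool(yaw)); b=wsnap('wh')
B=rect(b,*h,.068,.1,400)
cv2.imwrite('pics/r1.png',np.hstack([cv2.resize(A,(400,400)),B])); print(env.get_t(), wproj(a,np.array([*s,.046])),wproj(b,np.array([*h,.068])))
```

```text
[[ 0.001 -0.315  0.949  0.031]
 [ 1.     0.001 -0.001  0.   ]
 [-0.     0.949  0.315 -0.08 ]
 [ 0.     0.     0.     1.   ]] 309.70691628693146
3.7 [319.10197298 194.8568822 ] [319.12277284 194.94621983]
```

View pics/r1.png

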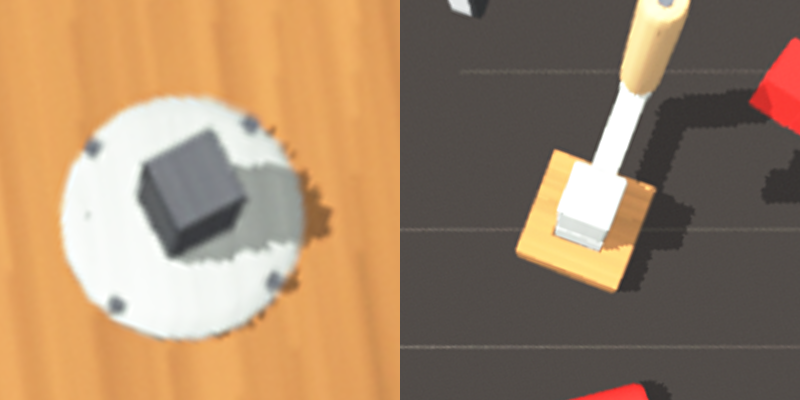

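Run:
```python
from h import *
a=dict(np.load('pics/ws.npz')); b=dict(np.load('pics/wh.npz'))
def big(m,c=None):
    cs=cv2.findContours(m.astype(np.uint8)*255,cv2.RETR_EXTERNAL,cv2.CHAIN_APPROX_NONE)[0]
    return max(cs,key=cv2.contourArea)
def w(c,p,half,n): return c[0]+half-(p[1]+.5)*2*half/n, c[1]+half-(p[0]+.5)*2*half/n
s=[.538,-.025]; h=[.459,.3365]
# escutcheon at z=.02 : not-orange, bright disc (convex hull of low saturation)
E=rect(a,*s,.020,.04,800); hs=cv2.cvtColor(E,cv2.COLOR_BGR2HSV)
c=cv2.convexHull(big(hs[...,1]<60)); e=cv2.fitEllipse(c); print('esc',w(s,e[0],.04,800),np.array(e[1])*.1,'mm')
T=rect(a,*s,.046,.02,800); g=cv2.cvtColor(T,cv2.COLOR_BGR2HSV)
m=(g[...,2]>70)&(g[...,2]<125)&(g[...,1]<70); c=big(cv2.morphologyEx(m.astype(np.uint8),cv2.MORPH_OPEN,np.ones((25,25)))); r=cv2.minAreaRect(c); print('tip',w(s,r[0],.02,800),np.array(r[1])*.05,r[2])
R=rect(b,*h,.020,.06,900); hs=cv2.cvtColor(R,cv2.COLOR_BGR2HSV)
m=(hs[...,1]>90)&(hs[...,0]<25)&(hs[...,0]>8)&(hs[...,2]>90); r=cv2.minAreaRect(big(m)); print('rest',w(h,r[0],.06,900),np.array(r[1])*120/900,r[2])
H=rect(b,*h,.068,.03,400)
cv2.imwrite('pics/r2.png',np.hstack([cv2.resize(T,(400,400)),H]))
```

```text
esc (0.5374448272705079, -0.024742163085937505) [53.38815918 53.680896  ] mm
tip (0.5320219787597656, -0.01779456787109375) [17.61313477  5.28757591] 60.92443084716797
rest (0.4602081746419271, 0.34053929850260417) [66.4417806  69.10414225] 21.05131721496582
```

View pics/r2.png

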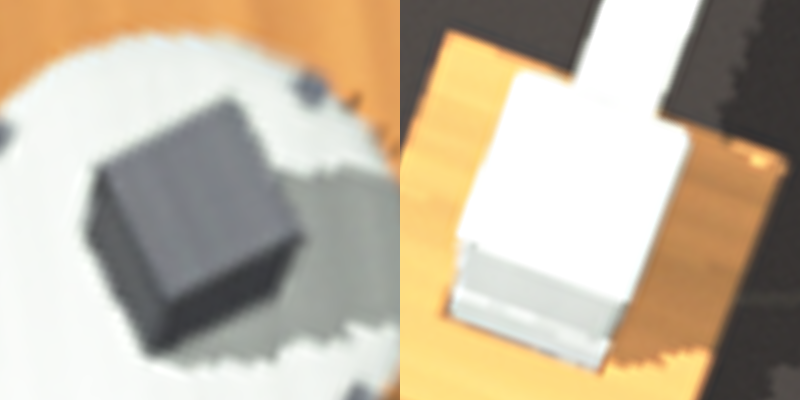

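Escutcheon (53.5 mm across) and square tip agree on the shaft at (.5377,-.0249), with the square at 26.2° mod 90. The hub's top measures 28 mm and sits at (.461,.3404), agreeing with the rest to 1 mm, with yaw -19.9°. Grasping now.

Run:
```python
from h import *
yaw=np.radians(-19.9); h=[.461,.3404]; o=tool(yaw)
env.goto([*h,.28],o); env.servo_line([*h,.211],speed=.08); print(env.get_contact_force())
env.grip(0.02); print('gap',env.get_finger_gap(),env.get_contact_force(),env.get_wrist_torque())
env.servo_line([*h,.24],speed=.06); print(env.get_contact_force())
env.servo_line([*h,.31],speed=.15); print(env.get_finger_gap(),env.get_contact_force(),env.get_wrist_torque())
yp=np.radians(-63.8)
env.goto([.5377,-.0249,.31],tool(yp)); print(env.get_position(),env.get_t())
env.servo_line([.5377,-.0249,.275],speed=.1)
im=snap('side','side1'); f=im['K'][0,0]
u=proj(im,[.5377,-.0249,.07]).astype(int); print(u, proj(im,[.5377,-.0249,.046]),proj(im,[.5377,-.0249,.07]))
I=cv2.imread('pics/side1.png'); c=I[max(u[1]-40,0):u[1]+40,u[0]-50:u[0]+50]; cv2.imwrite('pics/s1c.png',cv2.resize(c,(700,560),interpolation=cv2.INTER_CUBIC))
print(env.get_t(),env.get_contact_force())
```

```text
[-0.06316435 -0.23994267 -0.12387896]
gap 0.027145303683884556 [-0.44494582  0.04013548  3.7219558 ] [-0.15121853  0.11135858 -0.01510545]
[ 0.15317052 -0.33124115 -3.02342461]
0.027061764748439993 [-0.05024691  0.61517666 -2.96912632] [ 0.01949194  0.03989859 -0.02339294]
[ 0.53777129 -0.02398457  0.30979861] 8.3333
[341 179] [341.63788245 187.24504641] [341.66146832 179.60018366]
8.8833 [-0.68227821  0.40332085 -3.19686043]
```

View pics/s1c.png

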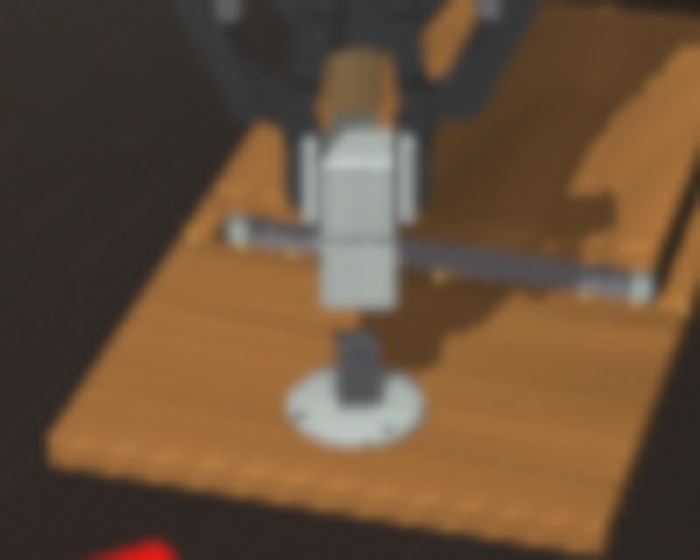

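Hub and shaft line up laterally in the side view: hub centre at x≈358 px, shaft at ≈358 px. Descending by feel.

Run:
```python
from h import *
s=np.array([.5377,-.0249])
env.servo_line([*s,.255],speed=.06); f0=np.array(env.get_contact_force()); print(f0)
z=.255
while z>.2245:
    z-=.0015 if z<.2535 else .001
    env.servo_line([*s,z],speed=.03); f=np.array(env.get_contact_force())-f0
    print(round(z,4),f.round(1),round(env.get_position()[2],4))
    if f[2]>10 or np.hypot(f[0],f[1])>20: print('stop'); break
print(env.get_position(),env.get_wrist_torque(),env.get_t())
```

```text
[-0.3421543  -0.67778439 -3.82968591]
0.254 [-0.1  1.3 -0.1] 0.2542
0.253 [0.7 1.7 0.6] 0.2531
0.2515 [0.5 0.9 0.2] 0.2513
0.25 [ 0.4  0.9 -0.2] 0.2498
0.2485 [ 0.   0.8 -0.2] 0.2484
0.247 [0.3 0.4 1.1] 0.2469
0.2455 [ 1.1 -0.5  0.5] 0.2454
0.244 [-0.6  0.4  0.2] 0.2439
0.2425 [0.2 1.6 0.1] 0.2424
0.241 [0.6 0.7 1. ] 0.2409
0.2395 [0.3 0.6 1. ] 0.2394
0.238 [-1.   0.4  1.6] 0.2379
0.2365 [-1.1  0.6  0.6] 0.2364
0.235 [-0.1 -0.   0.1] 0.2349
0.2335 [ 0.9  0.1 -0.7] 0.2334
0.232 [0.  1.  0.3] 0.2319
0.2305 [0.1 0.5 1. ] 0.2304
0.229 [0.2 1.2 1.2] 0.2289
0.2275 [ 0.5  0.3 -0.1] 0.2274
0.226 [ 1.1 -0.7  0.7] 0.2259
0.2245 [-3.   1.   9.3] 0.2254
[ 0.53774707 -0.02490335  0.22540695] [ 0.04759028  0.61426909 -0.00471784] 14.6167
```

Slid on freely and bottomed at TCP z .2254, so it's home. Release, take a side view (seat and lid), and regrip on the handle.

Run:
```python
from h import *
s=np.array([.5377,-.0249]); yc=np.radians(-63.8)
env.grip(.085); print(env.get_contact_force())
env.servo_line([*s,.33],speed=.2)
im=snap('side','side2'); wsnap('w2')
g=s+.075*np.array([np.cos(yc),np.sin(yc)])
env.servo_line([*g,.33],speed=.2)
# lid corner predictions (surround frame yaw from board corners)
t=dict(np.load('pics/top0.npz')); c=[ray(t,*p,.014)[:2] for p in((334,158),(470,137),(484,209),(346,231))]
v=(c[0]+c[1]*0-c[3])+(c[1]-c[2]); ys=np.arctan2(v[1],v[0]); print('surround yaw',np.degrees(ys))
ex=np.array([np.cos(ys),np.sin(ys)]); ey=np.array([-ex[1],ex[0]])
for h in(0,.015,.025):
  for a,b in((-.095,-.115),(.095,-.115),(.095,-.335),(-.095,-.335)): print(h,proj(im,[*(s+ex*a+ey*b),.014+h]).round(1),end=' ')
  print()
for a,b in((-.11,.052),(.11,.052),(.11,-.353),(-.11,-.353)): print('surr',proj(im,[*(s+ex*a+ey*b),.014]).round(1))
I=cv2.imread('pics/side2.png'); cv2.imwrite('pics/s2c.png',cv2.resize(I[125:225,290:415],(750,600),interpolation=cv2.INTER_CUBIC)); print(env.get_t())
```

```text
[ 0.20827104 -0.31312973  0.23258758]
surround yaw 7.576843726414926
0 [384.6 181.7] 0 [322.4 172.3] 0 [343.2 141.5] 0 [398.8 148.7] 
0.015 [384.9 177.2] 0.015 [322.2 167.9] 0.015 [343.3 137.5] 0.015 [399.1 144.5] 
0.025 [385.1 174.2] 0.025 [322.2 165. ] 0.025 [343.3 134.8] 0.025 [399.3 141.8] 
surr [376.6 214.4]
surr [297.3 200.7]
surr [340.5 138.7]
surr [404.3 146.9]
16.5167
```

View pics/s2c.png

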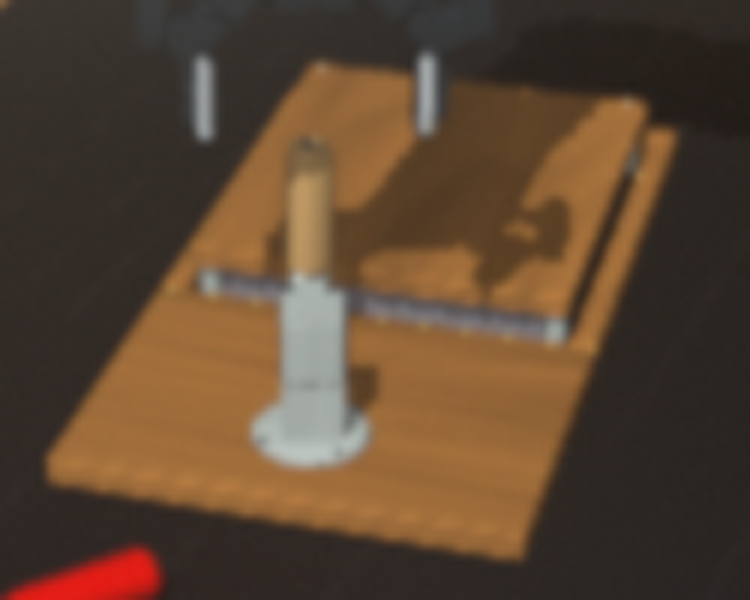

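The crank stands on the escutcheon (crop hub foot at (312,440)). The lid stands about 22±2 mm proud: far corners at crop (645,103) and (318,66), near strip 8–12 mm below the 12 mm panel. I'll grip the handle and wind the first 1.5 turns, which are certainly free.

```bash
cat >> h.py <<'E'
S=np.array([.5377,-.0249]); A0=-63.8
def step(a,speed,z=.261):
    r=np.radians(a); env.servo_line([*(S+.075*np.array([np.cos(r),np.sin(r)])),z],speed=speed)
    f=np.array(env.get_contact_force()); tg=np.array([np.sin(r),-np.cos(r)])  # cw tangent
    return -f[:2]@tg, f[:2]@[np.cos(r),np.sin(r)], f[2]   # resisting force
E
python3 - <<'E'
from h import *
step(A0,.15); print(env.get_contact_force()); env.grip(.015); print(env.get_finger_gap(),env.get_contact_force(),env.get_t())
a=A0
while a>A0-535:
    a-=12; t=env.get_t(); f=step(a,.12)
    print(round(a-A0),np.round(f,1),round(env.get_t()-t,2),end=' | ')
    if f[0]>14 or abs(f[1])>25 or abs(f[2])>25: print('STOP'); break
im=snap('side','side3'); p=env.get_position(); print(p,np.degrees(np.arctan2(p[1]-S[1],p[0]-S[0])),env.get_t())
E
```

```text
[0.8298988  0.24437477 0.8200329 ]
0.02043232463700094 [-0.74175253 -0.63667615  1.5590485 ] 17.7333
-12 [2.4 1.3 2.2] 0.28 | -24 [0.7 1.2 3. ] 0.28 | -36 [1.6 2.  5.3] 0.28 | -48 [1.7 2.  6.2] 0.28 | -60 [2.5 1.1 7.1] 0.28 | -72 [1.4 1.4 6.2] 0.28 | -84 [1.9 1.7 9. ] 0.28 | -96 [2.7 1.2 7.3] 0.28 | -108 [1.5 1.5 7.2] 0.28 | -120 [1.7 1.3 8.5] 0.28 | -132 [1.1 1.2 8.9] 0.28 | -144 [2.4 0.2 8.9] 0.28 | -156 [2.4 0.4 6.3] 0.28 | -168 [1.  2.3 8.1] 0.28 | -180 [2.7 2.4 7.9] 0.28 | -192 [1.3 2.8 8.3] 0.28 | -204 [2.7 2.5 7.5] 0.28 | -216 [2.4 3.4 6.8] 0.28 | -228 [1.6 3.4 7.5] 0.28 | -240 [1.2 3.7 7.3] 0.28 | -252 [1.7 4.2 6. ] 0.28 | -264 [2.2 2.9 8. ] 0.28 | -276 [2.  2.7 6.4] 0.28 | -288 [2.3 3.7 6.5] 0.28 | -300 [2.3 3.1 5.3] 0.28 | -312 [2.  3.  5.9] 0.28 | -324 [0.8 4.  6.5] 0.28 | -336 [1.7 4.1 5.6] 0.28 | -348 [2.1 4.7 6. ] 0.28 | -360 [1.6 3.9 5.9] 0.28 | -372 [1.6 3.4 6.5] 0.28 | -384 [1.5 2.5 7.1] 0.28 | -396 [-0.1  2.5  7.2] 0.28 | -408 [1.8 2.4 7.5] 0.28 | -420 [1.4 1.5 7.8] 0.28 | -432 [ 0.7 -0.3  7.7] 0.28 | -444 [ 2.  -0.6  6.5] 0.28 | -456 [ 1.8 -1.2  7.6] 0.28 | -468 [ 1.  -0.9  7.4] 0.28 | -480 [ 2.1 -1.7  5.9] 0.28 | -492 [ 1.5 -2.1  4.9] 0.28 | -504 [ 1.2 -0.4  5.5] 0.28 | -516 [ 2.4 -0.3  6.3] 0.28 | -528 [1.9 0.8 6.2] 0.28 | -540 [2.1 2.4 7.1] 0.28 | [0.50281544 0.04280465 0.25964945] 117.25960849690357 30.5333
```

Run:
```python
from h import *
A,B=[cv2.resize(cv2.imread(f'pics/side{i}.png')[125:195,310:410],(800,560),interpolation=cv2.INTER_CUBIC)for i in(2,3)]
cv2.imwrite('pics/s3c.png',B)
```

```text
(no output)
```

View pics/s3c.png

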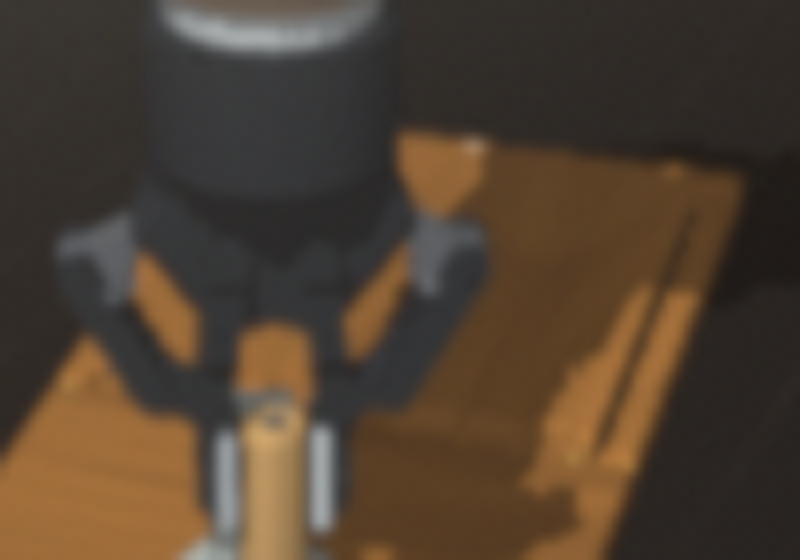

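Run:
```python
from h import *
im=dict(np.load('pics/side2.npz')); ys=np.radians(7.577)
ex=np.array([np.cos(ys),np.sin(ys)]); ey=np.array([-ex[1],ex[0]])
P=lambda a,b,h: proj(im,[*(S+ex*a+ey*b),.014+h])
def row(G,u,lo,hi):
    c=G[lo:hi,u]; d=np.diff(c); k=np.argmax(d); k=min(max(k,1),len(d)-2); w=d[k-1:k+2]; return lo+.5+k-1+(w*[0,1,2]).sum()/w.sum()
def line(u,a,b): return a[1]+(u-a[0])*(b[1]-a[1])/(b[0]-a[0])
for n in('side0','side2','side3'):
    G=cv2.imread(f'pics/{n}.png')[...,2].astype(float)
    cols=[362,364,366] if n=='side3' else list(range(348,394,3))
    hs=[];ds=[]
    for u in cols:
        r=row(G,u,128,150); l0=line(u,P(.095,-.335,0),P(-.095,-.335,0)); l2=line(u,P(.095,-.335,.02),P(-.095,-.335,.02))
        hs.append(.02*(l0-r)/(l0-l2)*1e3); ds.append(r-line(u,P(.11,-.353,0),P(-.11,-.353,0)))
    print(n,'h mm',np.round(hs,1),np.median(hs).round(2),'vs surround edge px',np.round(ds,2))
# near surround edge (board top -> front face) check: bottom edge dark transition at z=0
G=cv2.imread('pics/side2.png')[...,2].astype(float); a=proj(im,[*(S+ex*.11+ey*.052),0]); b=proj(im,[*(S-ex*.11+ey*.052),0])
o=[]
for u in range(330,372,4):
    c=G[200:226,u]; d=-np.diff(c); k=np.argmax(d); w=d[k-1:k+2]; o.append(200.5+k-1+(w*[0,1,2]).sum()/w.sum()-line(u,a,b))
print('near edge resid',np.round(o,2))
```

```text
side0 h mm [23.6 23.1 23.9 24.2 25.4 24.  24.6 23.8 24.4 25.1 26.1 24.5 25.3 24.7
 25.  25.8] 24.56 vs surround edge px [-3.98 -3.84 -4.06 -4.15 -4.48 -4.12 -4.29 -4.06 -4.25 -4.45 -4.73 -4.3
 -4.54 -4.38 -4.47 -4.7 ]
side2 h mm [23.8 23.1 23.9 24.2 36.7 -1.9 24.5 23.3 24.1 24.8 26.  24.5 -2.3  9.9
 24.6 26. ] 24.14 vs surround edge px [-4.01 -3.85 -4.07 -4.15 -7.57  2.94 -4.27 -3.94 -4.16 -4.36 -4.71 -4.3
  3.11 -0.27 -4.35 -4.75]
side3 h mm [ 9.4  9.8 10.1] 9.77 vs surround edge px [-0.12 -0.24 -0.31]
near edge resid [-0.11 -0.16 -0.46 -0.22 -0.74 -0.57 -0.34 -0.85 -0.65 -0.45 -0.94]
```

Run:
```python
from h import *
a=A0-540
while a>A0-719:
    a-=12; f=step(a,.12)
    if f[0]>9: print('STOP',a-A0,f); break
print(a-A0,np.round(f,1),env.get_position(),env.get_t())
im=snap('side','side4')
I=cv2.imread('pics/side4.png'); cv2.imwrite('pics/s4c.png',cv2.resize(I[130:195,310:410],(800,520),interpolation=cv2.INTER_CUBIC))
```

```text
-720.0 [1.7 4.7 5.5] [ 0.5708207  -0.09265218  0.26092781] 34.7833
```

View pics/s4c.png

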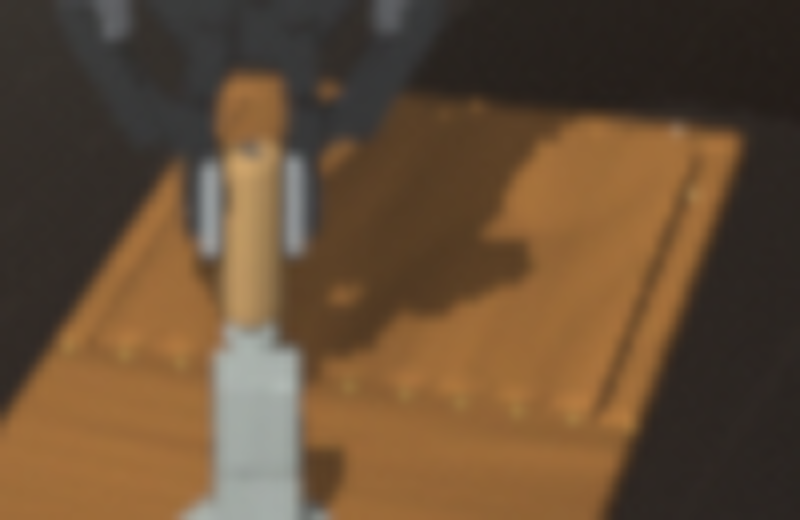

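Lid now sits nearly down, with a thin gap line from crop (695,155) to (600,410). The start-height estimate of 23.5±1 mm leaves about 3.5 mm. I'm winding on in fine, force-checked steps.

Run:
```python
from h import *
a=A0-720; t0=env.get_t(); L=[]
while env.get_t()<65:
    d=2.0 if a>A0-775 else .8
    a-=d; f=step(a,.06); L.append((round(A0-a,1),*np.round(f,1)))
    if f[0]>7.5: print('STOP'); break
print(len(L),env.get_t()-t0,env.get_t()); print(L[::12]); print(L[-8:])
p=env.get_position(); print(p,np.degrees(np.arctan2(p[1]-S[1],p[0]-S[0])),(a+180)%360-180)
```

```text
STOP
107 26.75 61.5833
[(722.0, np.float64(4.1), np.float64(3.5), np.float64(5.5)), (746.0, np.float64(4.4), np.float64(2.9), np.float64(4.8)), (770.0, np.float64(4.9), np.float64(1.1), np.float64(5.3)), (783.2, np.float64(5.7), np.float64(0.1), np.float64(5.5)), (792.8, np.float64(5.0), np.float64(-1.2), np.float64(5.4)), (802.4, np.float64(5.1), np.float64(-1.3), np.float64(5.4)), (812.0, np.float64(6.4), np.float64(-1.3), np.float64(5.1)), (821.6, np.float64(5.7), np.float64(-2.3), np.float64(5.7)), (831.2, np.float64(4.8), np.float64(-3.4), np.float64(4.9))]
[(833.6, np.float64(5.7), np.float64(-3.0), np.float64(5.0)), (834.4, np.float64(5.1), np.float64(-2.8), np.float64(5.2)), (835.2, np.float64(5.8), np.float64(-2.0), np.float64(4.8)), (836.0, np.float64(5.3), np.float64(-3.4), np.float64(4.5)), (836.8, np.float64(5.1), np.float64(-3.7), np.float64(5.5)), (837.6, np.float64(5.9), np.float64(-2.7), np.float64(5.6)), (838.4, np.float64(6.9), np.float64(-3.5), np.float64(5.0)), (839.2, np.float64(8.4), np.float64(-3.1), np.float64(5.1))]
[ 0.46287512 -0.02233362  0.26078602] 178.0356134346389 177.00000000000364
```

The stop shows at 839° (23.3 mm wound), matching the 23.5 mm estimate. I'll confirm with a step or two, then let go.

Run:
```python
from h import *
a=A0-839.2
for i in range(4):
    a-=.8; f=step(a,.06); print(np.round(f,1))
    if f[0]>9.5: break
f=step(a+1.6,.06); print('relaxed',np.round(f,1))
env.grip(.085); p=env.get_position(); print(env.get_contact_force(),env.get_t())
env.servo_line([p[0],p[1],.36],speed=.2); print(env.get_contact_force(),env.get_t())
snap('side','side5'); I=cv2.imread('pics/side5.png'); cv2.imwrite('pics/s5c.png',cv2.resize(I[125:225,290:415],(750,600),interpolation=cv2.INTER_CUBIC))
```

```text
[ 9.7 -3.3  5.6]
relaxed [ 5.4 -4.1  4.5]
[ 0.86457701 -0.74267196 -0.52492732] 62.725
[-0.33494171 -0.20864018 -0.85835096] 63.3667
```

View pics/s5c.png

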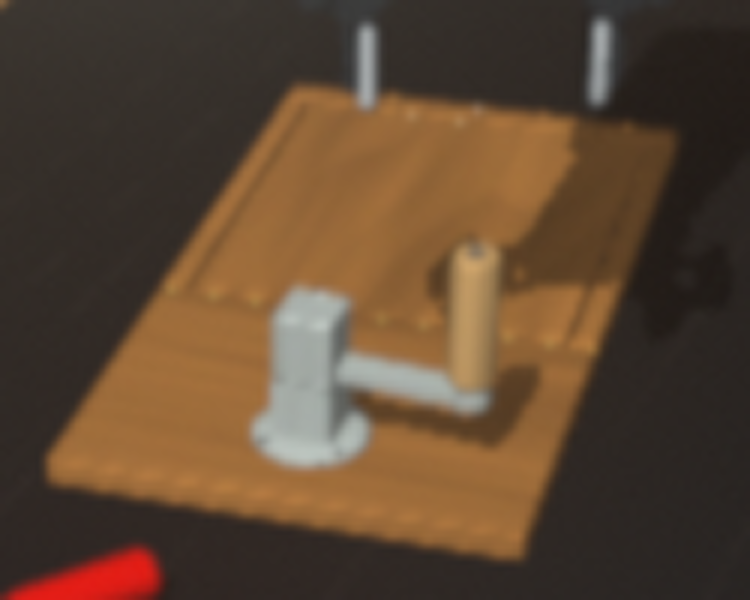

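The lid lies flush, with only its outline showing. The crank stands upright on the escutcheon (crop hub foot at (310,440)) and the gripper is clear.

```bash
python3 -c "
from h import *
env.job_done(); print(env.get_t())"
```

```text
the job is handed in; nothing more can be done
the job is handed in; nothing more can be done
```

The job is handed in: the lid is wound down flush and the crank is left seated on the shaft, at about 63.4 s of the 72 s allowed. The hand-in reported no verdict.

- **Fitting:** I took the steel crank from its rest and lowered it onto the shaft with the square turned to the measured 26.2°. It slid on with no more than about 2 N of resistance until it bottomed on the escutcheon at about 9 N.
- **Winding:** I wound it clockwise by the grip for about 839°, or 23.3 mm of lid travel. My image estimate was 23.5 ± 1 mm.
- **End stop:** The force at the grip rose from about 5.5 N to 8.4 N, and then to 9.7 N on one confirming step. I took that as the stop, eased back, let go and lifted clear.
- **Last checks:** The final side picture showed the lid flush, the crank upright on the escutcheon, and the gripper clear with near-zero contact force.
- **Disagreements:** My first hand-read estimates of the lid's start height ranged from 20.5 to 24.5 mm; the later edge fit and the stop settled it. The automatic outline of the shaft tip also failed, so I used its corners read by eye, which agreed with the escutcheon's centre to under 1 mm.
- **Not checked:** I did not measure the vase, bird, hub and cap again afterwards. The planned paths stayed clear of them.

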